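# Cover the grinding wheel and hold up the sharpened drill

### The job

The drill bit has just been ground: first press the grinder's hinged cover fully shut over the wheel, until it clicks past its catch and stays down. Then draw the drill bit out of the sloping jig, lengthwise, turn it until it lies level, and hold it up still for inspection, at least 20 cm above the bench and clear of everything; finish while still holding it there in the gripper, do not put it down. Leave the other things on the bench where they are.

Things in the scene. Friction and masses are not known exactly. Their poses are not given: they have to be found in the camera images.
- cover (a joint): opening angle (rad) of the grinder's hinged cover: 0 = fully shut, grows as it opens; starts at 0.5 to 0.95. Stiff hinge: the cover stays where it is left. A sprung snap catch under the front edge resists from about 0.11 down to 0.04 rad (some 8 N straight down near the front edge), then clicks over and the cover rests on its stop at 0
- cover_hinge (a point): middle of the cover's hinge line, 65 mm above the bench, level with the top of the shut cover. Turns with the cover: y along the hinge, -x along the cover to its free front edge, z its outward normal (vertical when shut). The cover is a plain aluminium plate, 183 mm from hinge to front edge, 180 mm wide, 4 mm thick, hinged at the housing's rim farthest from the robot, opening up and away
- cover_edge (a point): middle of the cover's free front edge, on its outer surface, 183 mm from cover_hinge; same axes
- jig_seat (a point): where the drill's point sits in the jig, 45 mm above the bench. x is level and points, seen from above, the way the drill leans (from point to shank, roughly away from the robot); z is up. From here the jig's channel rises at 40 degrees to jig_mouth
- jig_mouth (a point): centre of the channel's mouth, on the drill's axis, 100 mm up the slope from jig_seat; same axes. Nothing lies round the drill beyond the mouth
- drill_center (a point): centre, half-way along its axis, of the steel drill bit in the jig: 16 mm in diameter, 185 mm long, about 0.23 kg. z runs along it from point to shank end, at the start 40 degrees above level. The upper 80 mm is plain shank; 85 mm stand free out of the jig's mouth. A good grasp is 37 mm up the axis from this centre, 30 mm beyond the mouth; it may be gripped skew
- drill_point (a point): the drill's ground point, 92.5 mm from drill_center; same axes
- jig: black plastic sharpening jig fixed to the bench; origin under its base plate (150 x 90 x 10 mm), 70 mm level along jig_seat's x from jig_seat. Its channel, 32 mm wide, 100 mm long, is bridged over the drill 60 to 90 mm from the seat, so the drill comes out only lengthwise; bridge 26 mm and screw 39 mm above the drill's axis. 1.5 mm clearance, not clamped
- drill: the drill bit itself; origin at its point, z axis along it towards the shank end
- grinder: square open dark steel housing, 180 x 180 x 60 mm, fixed to the bench, a flat abrasive wheel inside, a motor 58 mm thick sticking out 102 mm behind the hinge; origin on the bench under the housing's centre, 90 mm from the hinge line, x towards the hinge
- spare_drill: bystander: a loose drill bit 12 mm thick, 140 mm long, lying on the bench; origin under its middle, x along it
- wrench: bystander: steel wrench lying flat on the bench, about 180 mm long; x along it
- screwdriver: bystander: screwdriver lying on the bench, about 200 mm long; x along it
- flange_nut: bystander: round steel flange nut 44 mm across, 14 mm high, lying on the bench; origin under its centre
- bolt: bystander: bolt standing on its head, 26 mm across, 50 mm high; origin under its centre
- oil_can: bystander: grey can 56 mm across, 120 mm high, standing; origin under its centre
- parts_tray: bystander: grey plastic tray 120 x 160 x 35 mm; origin under its centre
Mind the look-alikes: they are no part of the job. There is more than one size of the jig; the job needs the middle-sized.

How it is judged:
By the outcome, as a careful person would: the job done as asked, in the order asked, and still so for the second after the job is handed in, while the arm keeps its last pose, push and grip.
It also fails if it takes over 54 s, if anything falls off the work surface, if the arm or the gripper's body presses on something with over 40 N, if the wrist force passes 120 N, or if a joint passes its speed limit or range.

### The arm

A 7-joint arm with a two-finger parallel gripper is mounted at the origin on the work surface. World frame = base frame: x ahead of the robot, y to its left, z up, the work surface at z = 0. Lengths are in m, angles in rad, forces in N, time in s.
With the tool pointing down it reaches from about 0.35 to 0.9 m from the base axis. Payload 8.1 kg.
Tool frame: the origin (TCP) lies at the very end of the fingers, on their centre line; the grasp point (between the pads) lies 19 mm behind it (grasp_offset is the distance from the TCP to the grasp point, in m); z points along the fingers, y is the line along which they close (so a half turn about z gives the same grasp; the last joint's range is limited). The gripper opens to 92 mm and grips with 3 to 60 N. Pads are 19 mm wide; open, the fingers measure 130 mm over their backs; the gripper's body (75 mm by 190 mm) begins 47 mm behind the grasp point.
Start: joints at [1.179, 0.434, 0.025, 1.573, -0.012, 1.134, -0.075], TCP at [0.178, -0.599, 0.227] pointing down, gripper open.
Joint ranges: [-2.62, 2.62], [-0.44, 2.09], [-1.27, 1.32], [0.08, 2.57], [-1.32, 4.46], [0.12, 2], [-2.74, 2.74]. Speed limits (rad/s): [2.22, 2.22, 3.01, 3.01, 3.14, 3.14, 3.14].

### API

Orientations are given as a rotation vector (axis times angle).
In Python, from cell import observe, get_image, camera_params, sign_off, silhouettes, grasp_offset gives the robot as it stands. The module is installed in compiled form; this text tells all that it offers.
- The arm moves only by the tool jog_arm, never from a script. Its argument "motion" is a list that holds one entry, the list of rows, each a list of 7 numbers: the shift along the tool's x, y, z in m, then the turn, a rotation vector about the tool's x, y, z in rad, then the closure, from -1 (fully open) to 1 (shut), so that 0 is half open. In form: [[[dx, dy, dz, wx, wy, wz, hand], ...]]. A call has 1 to 10 rows; each row is the pose to reach, as a shift and turn from the pose commanded when the call began, along the tool's axes at that moment; what a row does not reach only later rows make up. A row lasts 1/12 s, in which the tool goes at most 41.7 mm and 7.16 degrees, less where a joint would pass 70% of its speed; a pose out of reach is approached as far as the arm can. A call with a gripper value outside its range is refused whole. The fingers move at their own pace and stop on an object; "force" is the grip in N (left out, the last holds). Time passes only in rows, so rows that repeat a pose let the fingers close. It gives the time, the measured TCP pose, the force, the opening and the grip force at its end, in the units of the state.
- observe(): the state, without advancing time (a new reading comes with each control period).
- get_image(name): name is "scene" or "top"; returns the picture (384x512x3 uint8, red, green, blue); there is no depth.
- camera_params(name): a dict with "vertical_fov" (degrees; the focal length in pixels is half the picture's height over the tangent of half this angle, whatever the lens; pixels are square), "cx", "cy" (the principal point, pixels), "dist_coeffs" ([k1, k2, p1, p2, k3] as OpenCV has them; the pictures are not rectified), "T" (4x4, takes a point from camera to world coordinates). Camera axes: x right, y down, z forward; pixel columns grow to the right and rows downward; lengths in m; the calibration is good to about 2 mm. A picture is of the moment at which its call begins. camera_params takes no time and is no camera call.
- sign_off(): hands the job in; it is judged then, once.
Trained networks look in the newest picture that a camera, given by its name, has taken for a name from the list of things; names that differ only in an ending like _2 or _b are one class to them, and where a whole thing is asked for, a point or a joint stands for the part that bears it (a point fixed in the world has none). Each returns a list of dicts, best first, with "p" (0 to 1); they miss things now and then, are a little off and sometimes report something else, mostly with a low value. They report only what shows in the picture. A call takes as long as a camera call. They do not tell look-alikes from the thing itself.
- silhouettes(query, camera): "mask" (384x512 bool, what is visible of it) and "pixel" ([column, row] in pixels, amid what is visible of it).
The state is a dict: "clock": time; "joints": joint angles; "dq": joint speeds; "joint_efforts": joint torques, N m; "position": TCP position; "ee_rot": TCP orientation; "force": force on the tool from outside, world axes, zero at the start; "ft_torque": the same for the moment, N m; "width": opening from 0.0 (shut) to 1.0 (fully open); "gripper_force": force on a finger pad.
Only numpy, scipy, OpenCV 4.12 (cv2) and the standard library are available. Lean on these libraries where they do the work, as an engineer would, in place of code of your own. Each camera call takes 0.05 s, during which the arm holds its last target. There are 200 camera calls.

## Working session

There is one attempt and no reset: what is moved stays moved. The work goes in short steps, Python scripts to look and compute and a tool call to move; the robot and the scene stay as the last step left them, time stands still between calls to the robot, and variables do not carry over. Pictures are saved under pics/ and viewed, at most 10 in all, crops included, and the job is handed in when it is done.

Besides the shell and the picture viewer there is one more tool, called after "Call:" as a command line: name --argument value ..., lists and objects as JSON in quotes. jog_arm: Moves the arm, as the interface text tells. Its arguments: {"type":"object","properties":{"motion":{"type":"array"},"force":{"type":"number"}},"required":["motion"]}

```bash
mkdir -p pics; python3 - <<'E'
from cell import *
import cv2
s=observe();print({k:s[k] for k in('clock','position','ee_rot','force','width')},grasp_offset)
for n in('scene','top'):
    cv2.imwrite(f'pics/{n}0.png',get_image(n)[:,:,::-1]);print(n,camera_params(n))
E
```

```text
{'clock': 0.0, 'position': array([ 0.17781181, -0.59863677,  0.22594204]), 'ee_rot': array([-3.10737807e+00, -4.51743238e-01,  5.44141565e-04]), 'force': array([-0.06895958,  0.12351345,  0.0527719 ]), 'width': 1.001271620374979} 0.0188
scene {'vertical_fov': 54.123496722558905, 'cx': 258.66487663063754, 'cy': 185.55804352843558, 'dist_coeffs': array([-0.08617804,  0.        ,  0.        ,  0.        ,  0.        ]), 'T': array([[ 0.86708424,  0.3702426 , -0.33329467,  0.99408476],
       [ 0.4980498 , -0.63011774,  0.59573318, -0.81531501],
       [ 0.01055092, -0.6825482 , -0.73076442,  1.10644485],
       [ 0.        ,  0.        ,  0.        ,  1.        ]])}
top {'vertical_fov': 49.64424813834056, 'cx': 256.23360189368856, 'cy': 191.55092138055485, 'dist_coeffs': array([0.02779812, 0.        , 0.        , 0.        , 0.        ]), 'T': array([[ 0.06550186, -0.97297932,  0.2214063 ,  0.25814901],
       [-0.99783925, -0.06500938,  0.00951891, -0.01056564],
       [ 0.00513179, -0.2215514 , -0.97513519,  1.31321934],
       [ 0.        ,  0.        ,  0.        ,  1.        ]])}
```

View pics/scene0.png

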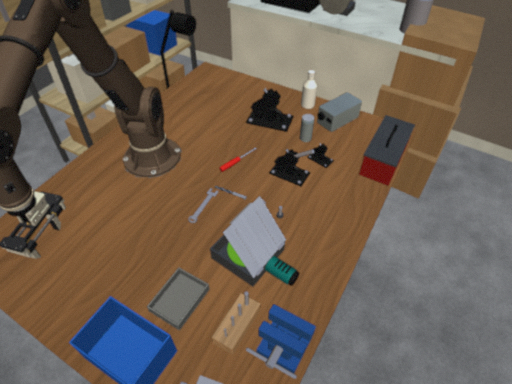

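View pics/top0.png

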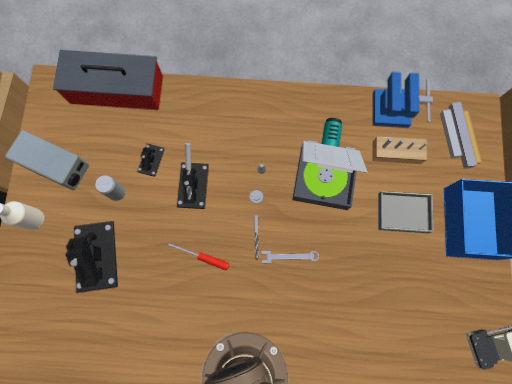

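The middle-sized jig, the one holding the drill, is at top (193,185) and scene (290,170). The grinder with its open cover is at top (327,180) and scene (252,240). Next I'll get the silhouettes.

```bash
cat > h.py <<'E'
import numpy as np,cv2
from cell import *
def K(n):
    p=camera_params(n);f=192/np.tan(np.radians(p['vertical_fov']/2))
    return np.array([[f,0,p['cx']],[0,f,p['cy']],[0,0,1]]),p['dist_coeffs'],p['T']
def ray(n,px):
    k,d,T=K(n);u=cv2.undistortPoints(np.array(px,float).reshape(-1,1,2),k,d)[:,0]
    v=np.c_[u,np.ones(len(u))]@T[:3,:3].T
    return T[:3,3],v/np.linalg.norm(v,axis=1)[:,None]
def onz(n,px,z):
    o,v=ray(n,px);return o+v*((z-o[2])/v[:,2])[:,None]
def proj(n,P):
    k,d,T=K(n);I=np.linalg.inv(T)
    return cv2.projectPoints(np.array(P,float).reshape(-1,3),cv2.Rodrigues(I[:3,:3])[0],I[:3,3],k,d)[0][:,0]
E
python3 - <<'E'
from h import *
S={}
for n in('scene','top'):
    im=get_image(n)
    ov=im[:,:,::-1].copy()
    for i,q in enumerate(('drill','jig','cover','grinder')):
        for j,r in enumerate(silhouettes(q,n)[:4]):
            m=r['mask'];ys,xs=np.nonzero(m)
            print(n,q,j,round(r['p'],2),np.round(r['pixel']),m.sum(),xs.min(),xs.max(),ys.min(),ys.max())
            S[f'{n}_{q}_{j}']=m
            if m.sum()>0 and r['p']>.4 : cv2.drawContours(ov,cv2.findContours(m.astype(np.uint8),0,1)[0],-1,[(0,0,255),(0,255,255),(255,0,255),(0,255,0)][i],1)
    cs=dict(scene=[(260,135,75,60),(200,190,110,100)],top=[(165,135,60,80),(285,110,90,105)])[n]
    out=[cv2.resize(a[y:y+h,x:x+w],(400,300 if 0 else int(400*h/w))) for (x,y,w,h) in cs for a in (im[:,:,::-1],)]
    H=max(o.shape[0] for o in out);out=[cv2.copyMakeBorder(o,0,H-o.shape[0],0,0,0) for o in out]
    cv2.imwrite(f'pics/{n}1.png',np.hstack(out))
    cv2.imwrite(f'pics/{n}ov.png',ov)
np.savez('S.npz',**S)
E
```

```text
scene drill 0 0.73 [280. 215.] 47 276 282 207 217
scene drill 1 0.65 [305. 152.] 70 295 313 150 157
scene drill 2 0.41 [205. 203.] 116 191 215 190 220
scene jig 0 0.84 [268. 116.] 1175 246 292 89 131
scene jig 1 0.74 [291. 171.] 789 269 307 150 185
scene jig 2 0.45 [253. 236.] 2661 224 284 198 276
scene jig 3 0.27 [299. 153.] 107 295 314 148 157
scene cover 0 0.75 [255. 237.] 2626 224 284 197 275
scene cover 1 0.56 [177. 298.] 2239 147 209 268 330
scene grinder 0 0.73 [254. 250.] 4351 209 298 198 285
top drill 0 0.76 [188. 162.] 212 185 191 143 198
top drill 1 0.65 [193. 188.] 1197 177 208 162 209
top jig 0 0.94 [148. 161.] 554 138 163 145 174
top jig 1 0.9 [ 93. 255.] 2975 66 118 221 292
top jig 2 0.74 [196. 188.] 1188 177 209 162 208
top cover 0 0.76 [333. 156.] 1252 303 364 142 171
top grinder 0 0.76 [330. 172.] 4206 293 365 118 208
top grinder 1 0.41 [187. 160.] 178 185 191 143 198
top grinder 2 0.34 [403. 211.] 2148 378 433 191 233
```

View pics/scene1.png

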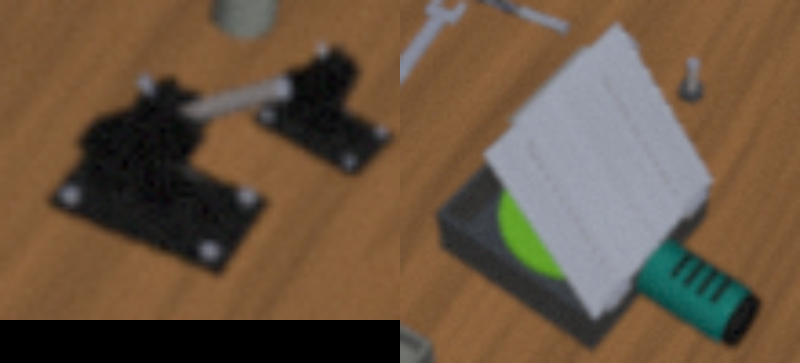

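View pics/top1.png

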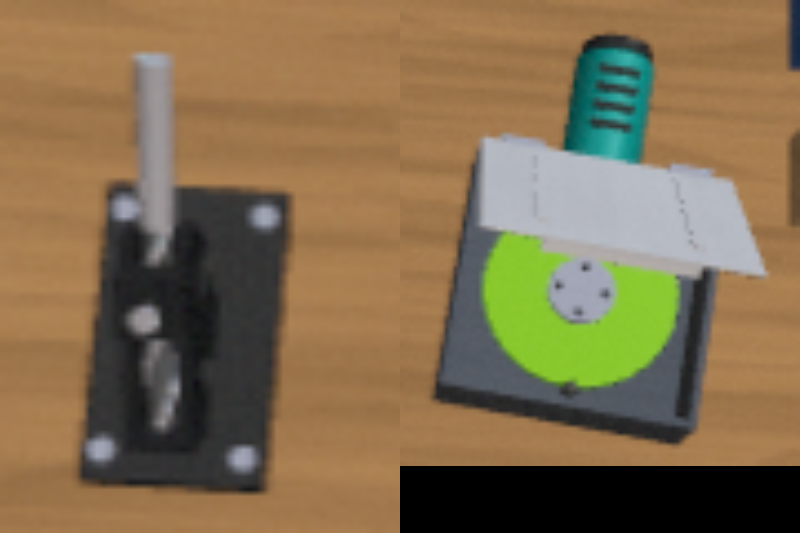

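The crops show the jig plate's corners, the drill's shank (end at top crop (153,58), scene crop (285,88)), and the cover's four corners. I'll fit the poses to these points.

```bash
cat > fit.py <<'E'
from h import *
from scipy.optimize import least_squares
c=np.cos(np.radians(40));s_=np.sin(np.radians(40))
def un(x0,y0,w,pts): return (np.array(pts,float)+.5)/(400/w)-.5+[x0,y0]
def W(p,L):
    L=np.array(L,float);C,S=np.cos(p[2]),np.sin(p[2])
    return np.c_[p[0]+C*L[:,0]-S*L[:,1],p[1]+S*L[:,0]+C*L[:,1],L[:,2]]
def run(model,obs,x0):
    f=lambda p:np.concatenate([(proj(n,W(p,model[n](p)))-o).ravel() for n,o in obs.items()])
    r=least_squares(f,x0,loss='soft_l1');print(np.round(r.x,4),'\n',np.round(f(r.x).reshape(-1,2),1).tolist());return r.x
# jig frame: seat at (0,0,.045)
end=[.185*c,0,.045+.185*s_];b=.01
mt=lambda p:[[.145,.045,b],[.145,-.045,b],[-.005,-.045,b],[-.005,.045,b],end]
ms=lambda p:[[-.005,-.045,b],[.145,-.045,b],[.145,.045,b],end]
obs={'top':un(165,135,60,[(110,185),(288,195),(265,490),(82,480),(153,57)]),
 'scene':un(260,135,75,[(50,203),(220,272),(268,203),(288,88)])}
j=run({'top':mt,'scene':ms},obs,[.45,.2,0])
def cov(p):
    a=p[3];H=[.09,0,.065];fe=[.09-.183*np.cos(a),0,.065+.183*np.sin(a)]
    return [[H[0],.09,H[2]],[H[0],-.09,H[2]],[fe[0],.09,fe[2]],[fe[0],-.09,fe[2]]]
fr=[[-.09,.09,.06],[-.09,-.09,.06]]
obs={'top':un(285,110,90,[(82,138),(335,180),(78,228),(365,275),(40,385),(288,430)]),
 'scene':un(200,190,110,[(312,180),(197,318),(218,25),(87,155),(38,213)])}
g=run({'top':lambda p:cov(p)+fr,'scene':lambda p:cov(p)+fr[1:]},obs,[.45,-.2,0,.7])
E
python3 fit.py
```

```text
[0.4951 0.2076 0.0093] 
 [[-0.0, -1.3], [0.8, -1.2], [0.4, -0.4], [-0.4, -0.5], [-0.2, 4.3], [-0.9, -0.2], [0.2, 0.1], [0.3, -0.7], [-4.6, -1.1]]
[ 0.6182 -0.2128 -0.1177  0.9123] 
 [[-0.5, -0.5], [-1.0, -0.1], [-0.1, -1.0], [-0.1, -0.1], [-0.5, -1.2], [1.6, -0.9], [-0.2, -0.1], [-1.0, 0.1], [-0.7, -1.2], [-1.3, -0.3], [-0.8, 0.4]]
```

```bash
cat >> fit.py <<'E'
print('tri')
def tri(pt,ps):
    A=[];B=[]
    for n,p in(('top',pt),('scene',ps)):
        o,v=ray(n,p);M=np.eye(3)-np.outer(v[0],v[0]);A.append(M);B.append(M@o)
    x=np.linalg.lstsq(np.vstack(A),np.hstack(B),rcond=None)[0]
    print(np.round(x,4),np.round(proj('top',x)-pt,1),np.round(proj('scene',x)-ps,1));return x
e=tri(un(165,135,60,[(153,60)]),un(260,135,75,[(286,88)]))
P=W(j,[[.1*c,0,.045+.1*s_],end,[0,0,.045]])
print(P, (proj('top',P)-[165,135]+.5)*400/60,(proj('scene',P)-[260,135]+.5)*400/75)
# axis from mask lines
S=np.load('S.npz')
N=[]
for n,k in(('top','top_drill_0'),('scene','scene_drill_1')):
    m=S[k].copy()
    if n=='top': m[166:]=0
    ys,xs=np.nonzero(m);q=np.c_[xs,ys].astype(float);mu=q.mean(0);d=np.linalg.svd(q-mu,full_matrices=0)[2][0]
    o,v=ray(n,[mu-8*d,mu+8*d]);nn=np.cross(v[0],v[1]);nn/=np.linalg.norm(nn);N.append((nn,o));t=(q-mu)@d
    print(n,mu,d,mu+d*t.min(),mu+d*t.max())
d=np.cross(N[0][0],N[1][0]);d/=np.linalg.norm(d);d*=np.sign(d[2])
x=np.linalg.lstsq(np.array([N[0][0],N[1][0],d]),np.array([N[0][0]@N[0][1],N[1][0]@N[1][1],d@e]),rcond=None)[0]
print('axis dir',d,'elev',np.degrees(np.arcsin(d[2])),'pt',x)
E
python3 fit.py|sed -n '/tri/,$p'
```

```text
tri
[0.6511 0.2113 0.1622] [[-0.4 -0.7]] [[-0.6  0.2]]
[[0.57169439 0.20834305 0.10927876]
 [0.63680533 0.20895093 0.16391571]
 [0.49509329 0.20762791 0.045     ]] [[157.76451319 263.44347908]
 [152.06234066  86.31419086]
 [163.91254944 458.08749653]] [[175.61048379 108.84308651]
 [264.04632636  82.82652138]
 [ 80.2668101  136.93750556]]
top [187.8487395  154.51260504] [-0.02250857  0.99974665] [188.10838933 142.97992604] [187.61180645 165.03628864]
scene [303.75714286 153.41428571] [-0.95811248  0.28639218] [312.90436655 150.6800625 ] [295.00875563 156.02929156]
axis dir [ 0.74238291 -0.04952512  0.66814286] elev 41.92389106094338 pt [0.64834706 0.20766061 0.1650361 ]
```

```bash
cat >> h.py <<'E'
from scipy.spatial.transform import Rotation as R
G=[0.6182,-0.2128,-0.1177]
def down(yaw,tilt=0): # tool x along yaw, z down; tilt>0 points fingers forward (+x)
    return R.from_euler('z',yaw)*R.from_euler('y',-tilt)*R.from_euler('x',np.pi)
def gp(xl,z): return np.array([G[0]+xl*np.cos(G[2]),G[1]+xl*np.sin(G[2]),z])
def rel(p0,R0,p1,R1): return np.round(np.r_[R0.inv().apply(p1-p0),(R0.inv()*R1).as_rotvec()],4).tolist()
def cur():
    s=observe();return s['position'],R.from_rotvec(s['ee_rot'])
E
python3 - <<'E'
from h import *
p,r=cur();r1=down(G[2])
t=[gp(.0045,.275),gp(.0045,.215)]
for q in t: print(q,rel(p,r,q,r1))
# arc, from the second pose
for a in (.95,.8,.65,.5,.35,.2,.1,0): print(a,rel(t[1],r1,gp(.0995-.165*np.cos(a),.065+.165*np.sin(a)),r1)[:3])
E
```

```text
[ 0.62266887 -0.21332843  0.275     ] [0.5361, -0.2432, -0.0482, 0.0, -0.0, 0.4064]
[ 0.62266887 -0.21332843  0.215     ] [0.5361, -0.2432, 0.0118, 0.0, -0.0, 0.4064]
0.95 [-0.001, 0.0, 0.0158]
0.8 [-0.02, 0.0, 0.0316]
0.65 [-0.0364, -0.0, 0.0501]
0.5 [-0.0498, 0.0, 0.0709]
0.35 [-0.06, -0.0, 0.0934]
0.2 [-0.0667, -0.0, 0.1172]
0.1 [-0.0692, 0.0, 0.1335]
0 [-0.07, 0.0, 0.15]
```

Call:
jog_arm --motion '[[[0.02, -0.01, -0.05, 0, 0, 0.1, 1], [0.5361, -0.2432, -0.055, 0, 0, 0.4064, 1], [0.5361, -0.2432, -0.055, 0, 0, 0.4064, 1], [0.5361, -0.2432, -0.055, 0, 0, 0.4064, 1], [0.5361, -0.2432, -0.055, 0, 0, 0.4064, 1], [0.5361, -0.2432, -0.055, 0, 0, 0.4064, 1], [0.5361, -0.2432, -0.055, 0, 0, 0.4064, 1], [0.5361, -0.2432, -0.055, 0, 0, 0.4064, 1], [0.5361, -0.2432, -0.055, 0, 0, 0.4064, 1], [0.5361, -0.2432, -0.055, 0, 0, 0.4064, 1]]]' --force 30

```text
clock: 1.43
position: [0.4733, -0.3422, 0.2762]
ee_rot: [3.136, -0.185, 0.001]
force: [0.8, -0.4, 0.1]
width: 0.326
gripper_force: 0.0
```

```bash
python3 - <<'E'
from h import *
p,r=cur();r1=down(G[2]);print(p,r.as_rotvec(),rel(p,r,gp(.0045,.275),r1),observe()['force'],observe()['width'])
E
```

```text
[ 0.47330076 -0.342209    0.27618882] [ 3.13580227e+00 -1.84986881e-01  7.37813727e-04] [0.1332, -0.1455, 0.0012, 0.0003, -0.0005, -0.0001] [ 0.76900674 -0.39960522  0.07675826] 0.325816059869837
```

Call:
jog_arm --motion '[[[0.133, -0.1455, -0.005, 0, 0, 0, 1], [0.133, -0.1455, -0.005, 0, 0, 0, 1], [0.133, -0.1455, -0.005, 0, 0, 0, 1], [0.133, -0.1455, -0.005, 0, 0, 0, 1], [0.133, -0.1455, -0.005, 0, 0, 0, 1], [0.133, -0.1455, -0.005, 0, 0, 0, 1], [0.133, -0.1455, -0.005, 0, 0, 0, 1]]]'

```text
clock: 2.02
position: [0.6224, -0.2125, 0.2802]
ee_rot: [-3.136, 0.178, 0.001]
force: [-0.5, -1.2, -0.5]
width: 0.005
gripper_force: 0.0
```

```bash
python3 - <<'E'
from h import *
p,r=cur();r1=down(G[2]);print(rel(p,r,gp(.0045,.215),r1),observe()['force'])
im=get_image('top');s=get_image('scene')
cv2.imwrite('pics/over.png',np.hstack([cv2.resize(im[90:230,260:400],(400,400)),cv2.resize(s[130:290,180:340],(400,400))])[:,:,::-1])
E
```

```text
[0.0004, 0.0008, 0.0652, -0.0008, 0.0005, 0.0041] [-0.46354716 -1.2325427  -0.5127416 ]
```

View pics/over.png

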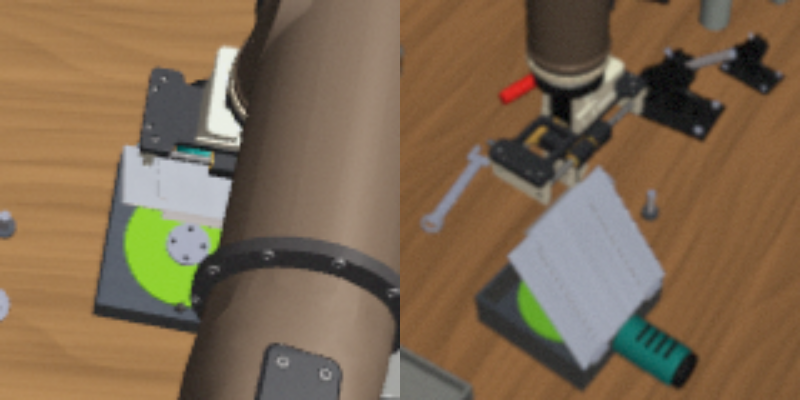

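The closed fingertips are over the cover just behind its front edge, at scene crop (560,190). Now I'll follow the arc down.

Call:
jog_arm --motion '[[[0, 0, 0.035, 0, 0, 0, 1], [0, 0, 0.065, 0, 0, 0, 1], [-0.001, 0, 0.08, 0, 0, 0, 1], [-0.01, 0, 0.088, 0, 0, 0, 1], [-0.019, 0, 0.096, 0, 0, 0, 1], [-0.028, 0, 0.106, 0, 0, 0, 1], [-0.036, 0, 0.115, 0, 0, 0, 1], [-0.043, 0, 0.125, 0, 0, 0, 1], [-0.049, 0, 0.136, 0, 0, 0, 1]]]'

```text
clock: 2.87
position: [0.571, -0.2114, 0.1452]
ee_rot: [3.135, -0.19, 0.001]
force: [-0.7, -0.9, 0.6]
width: 0.004
gripper_force: 0.3
```

Call:
jog_arm --motion '[[[-0.006, 0, 0.011, 0, 0, 0, 1], [-0.01, 0, 0.022, 0, 0, 0, 1], [-0.014, 0, 0.034, 0, 0, 0, 1], [-0.017, 0, 0.045, 0, 0, 0, 1], [-0.018, 0, 0.053, 0, 0, 0, 1], [-0.019, 0, 0.06, 0, 0, 0, 1]]]'

```text
clock: 3.37
position: [0.5526, -0.2085, 0.0846]
ee_rot: [3.135, -0.188, -0.0]
force: [-1.1, -0.1, -0.1]
width: 0.006
gripper_force: 0.2
```

```bash
python3 - <<'E'
from h import *
s=get_image('scene')
cv2.imwrite('pics/push.png',cv2.resize(s[150:290,180:340],(640,560))[:,:,::-1])
E
```

```text
(no output)
```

View pics/push.png

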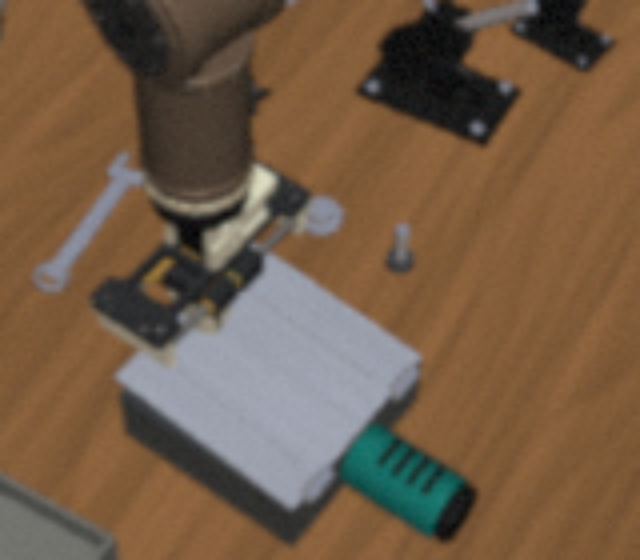

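The cover is nearly shut and the tips are near its front edge. Next I press through the catch.

Call:
jog_arm --motion '[[[-0.001, 0, 0.006, 0, 0, 0, 1], [-0.001, 0, 0.01, 0, 0, 0, 1], [-0.001, 0, 0.013, 0, 0, 0, 1], [-0.001, 0, 0.016, 0, 0, 0, 1], [-0.001, 0, 0.018, 0, 0, 0, 1], [-0.001, 0, 0.019, 0, 0, 0, 1], [-0.001, 0, 0.019, 0, 0, 0, 1]]]'

```text
clock: 4.0
position: [0.5527, -0.2067, 0.0656]
ee_rot: [-3.136, 0.184, 0.0]
force: [-0.4, 0.6, 0.6]
width: 0.007
gripper_force: 0.0
```

Call:
jog_arm --motion '[[[0, 0, 0.001, 0, 0, 0, 1], [0, 0, 0.002, 0, 0, 0, 1], [0, 0, 0.003, 0, 0, 0, 1], [0, 0, 0.003, 0, 0, 0, 1]]]'

```text
clock: 4.33
position: [0.553, -0.2068, 0.0648]
ee_rot: [3.136, -0.185, 0.002]
force: [-6.6, 2.6, 20.2]
width: 0.004
gripper_force: 10.1
```

Call:
jog_arm --motion '[[[0, 0, -0.02, 0, 0, 0, 1], [0, 0, -0.06, 0, 0, 0, 1], [0, 0, -0.1, 0, 0, 0, 0.5], [0, 0, -0.14, 0, 0, 0, 0], [0, 0, -0.18, 0, 0, 0, 0], [0, 0, -0.2, 0, 0, 0, 0], [0, 0, -0.2, 0, 0, 0, 0]]]'

```text
clock: 4.92
position: [0.5553, -0.2074, 0.2688]
ee_rot: [3.134, -0.185, 0.015]
force: [1.0, 0.0, -0.9]
width: 0.32
gripper_force: 0.0
```

```bash
python3 - <<'E'
from h import *
s=get_image('scene');get_image('top')
cv2.imwrite('pics/shut.png',np.hstack([cv2.resize(s[190:290,190:310],(480,400))])[:,:,::-1])
p,r=cur();print(p,observe()['width'])
r1=down(.01,np.radians(40));z=r1.apply([0,0,1]);g=np.array([.607,.209,.128])
print(z,r1.apply([1,0,0]))
for b in(.12,0): print(g+(.0188-b)*z,rel(p,r,g+(.0188-b)*z,r1))
E
```

```text
[ 0.55302459 -0.20684884  0.26359276] 0.40490892260006195
[ 0.64275547  0.00642777 -0.76604444] [0.76600614 0.00766032 0.64278761]
[0.54195315 0.20834951 0.2055237 ] [-0.0598, -0.4111, 0.0578, 0.045, 0.6952, -0.1222]
[0.6190838  0.20912084 0.11359836] [0.0165, -0.4209, 0.1499, 0.045, 0.6952, -0.1222]
```

View pics/shut.png

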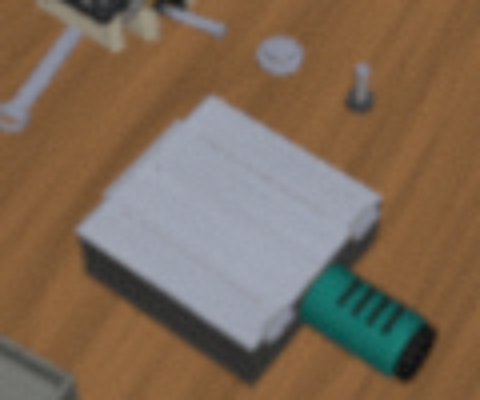

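The cover is shut flat on the housing and the bystanders haven't moved. Now to the pregrasp pose.

Call:
jog_arm --motion '[[[-0.06, -0.411, 0, 0.045, 0.695, -0.122, 0], [-0.06, -0.411, 0, 0.045, 0.695, -0.122, 0], [-0.06, -0.411, 0, 0.045, 0.695, -0.122, 0], [-0.06, -0.411, 0, 0.045, 0.695, -0.122, 0], [-0.06, -0.411, 0, 0.045, 0.695, -0.122, 0], [-0.06, -0.411, 0, 0.045, 0.695, -0.122, 0], [-0.06, -0.411, 0, 0.045, 0.695, -0.122, 0], [-0.06, -0.411, 0, 0.045, 0.695, -0.122, 0], [-0.06, -0.411, 0, 0.045, 0.695, -0.122, 0], [-0.06, -0.411, 0, 0.045, 0.695, -0.122, 0]]]'

```text
clock: 5.85
position: [0.545, 0.0777, 0.2625]
ee_rot: [-2.957, -0.013, -1.051]
force: [0.4, -0.9, -0.7]
width: 0.498
gripper_force: 0.0
```

Call:
jog_arm --motion '[[[0, 0, 0, 0, 0, 0, 0], [0, 0, 0, 0, 0, 0, 0], [0, 0, 0, 0, 0, 0, 0]]]'

```text
clock: 6.1
position: [0.5463, 0.0796, 0.2642]
ee_rot: [-2.955, -0.019, -1.052]
force: [-0.6, -0.8, 0.0]
width: 0.496
gripper_force: 0.0
```

```bash
python3 - <<'E'
from h import *
p,r=cur();print(p,observe()['width'])
r1=down(.01,np.radians(40));z=r1.apply([0,0,1]);g=np.array([.607,.209,.128])
for b in(.07,0): print(rel(p,r,g+(.0188-b)*z,r1))
S=get_image('scene');t=get_image('top')
cv2.imwrite('pics/pre.png',np.hstack([cv2.resize(S[100:220,240:360],(400,400)),cv2.resize(t[120:240,130:250],(400,400))])[:,:,::-1])
E
```

```text
[0.54629424 0.0795722  0.26416883] 0.4962823377712871
[-0.0385, -0.1287, 0.0938, -0.0024, 0.014, 0.0017]
[-0.0375, -0.1285, 0.1638, -0.0024, 0.014, 0.0017]
```

View pics/pre.png

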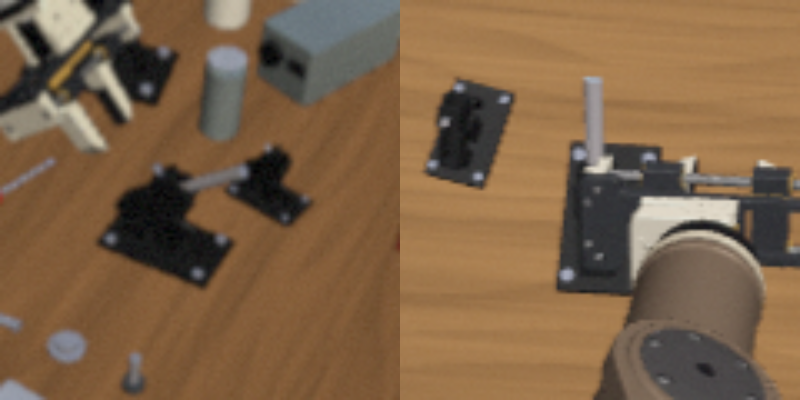

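The gripper is tilted and beside the drill, which is still in the jig (shank end at top crop (592,80)). I'll go across first, then check before going in.

Call:
jog_arm --motion '[[[-0.02, -0.04, 0.0, 0, 0.014, 0.002, 0], [-0.0385, -0.08, 0.0, -0.002, 0.014, 0.002, 0], [-0.0385, -0.1287, 0.03, -0.002, 0.014, 0.002, 0], [-0.0385, -0.1287, 0.06, -0.002, 0.014, 0.002, 0], [-0.0385, -0.1287, 0.094, -0.002, 0.014, 0.002, 0], [-0.0385, -0.1287, 0.094, -0.002, 0.014, 0.002, 0], [-0.0385, -0.1287, 0.094, -0.002, 0.014, 0.002, 0], [-0.0385, -0.1287, 0.094, -0.002, 0.014, 0.002, 0]]]'

```text
clock: 6.87
position: [0.5465, 0.1212, 0.2266]
ee_rot: [-2.96, -0.007, -0.941]
force: [-0.3, 0.0, -0.9]
width: 0.496
gripper_force: 0.0
```

```bash
python3 - <<'E'
from h import *
p,r=cur();print(p,observe()['width'])
r1=down(.01,np.radians(40));z=r1.apply([0,0,1]);g=np.array([.607,.209,.128])
for b in(.07,0): print(rel(p,r,g+(.0188-b)*z,r1))
S=get_image('scene');t=get_image('top')
cv2.imwrite('pics/pre2.png',np.hstack([cv2.resize(S[90:190,250:350],(400,400)),cv2.resize(t[120:220,140:240],(400,400))])[:,:,::-1])
E
```

```text
[0.54645445 0.12122445 0.22662746] 0.49649087269135234
[-0.0123, -0.085, 0.0675, -0.029, 0.0822, -0.0162]
[-0.0066, -0.083, 0.1372, -0.029, 0.0822, -0.0162]
```

View pics/pre2.png

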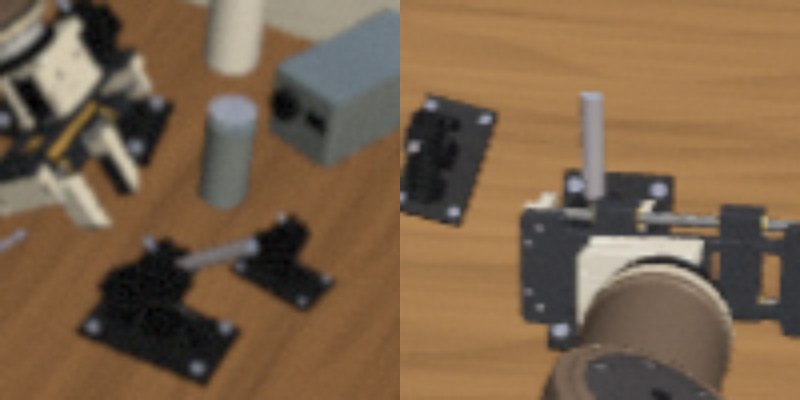

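```bash
python3 - <<'E'
from h import *
s=observe();print(np.round(s['joints'],3),np.round(s['dq'],2))
E
```

```text
[-0.631  0.066  0.168  2.286  0.8    0.304 -2.74 ] [ 0.14 -0.03 -0.18 -0.02  0.01  0.03 -0.  ]
```

```bash
python3 - <<'E'
from h import *
p,r=cur()
T=lambda t,f: down(.01,np.radians(t))*R.from_euler('z',-f)
pA=np.array([.54,.14,.27])
print(rel(p,r,pA,T(30,.5)),rel(p,r,pA,T(20,1.1)))
E
```

```text
[0.021, -0.0176, -0.0389, -0.0085, -0.0967, -0.5083] [0.021, -0.0176, -0.0389, 0.1166, -0.2558, -1.0991]
```

Call:
jog_arm --motion '[[[0.021, -0.018, -0.039, 0, -0.097, -0.508, 0], [0.021, -0.018, -0.039, 0, -0.097, -0.508, 0], [0.021, -0.018, -0.039, 0, -0.097, -0.508, 0], [0.021, -0.018, -0.039, 0, -0.097, -0.508, 0], [0.021, -0.018, -0.039, 0.117, -0.256, -1.1, 0], [0.021, -0.018, -0.039, 0.117, -0.256, -1.1, 0], [0.021, -0.018, -0.039, 0.117, -0.256, -1.1, 0], [0.021, -0.018, -0.039, 0.117, -0.256, -1.1, 0], [0.021, -0.018, -0.039, 0.117, -0.256, -1.1, 0], [0.021, -0.018, -0.039, 0.117, -0.256, -1.1, 0]]]'

```text
clock: 7.8
position: [0.5401, 0.139, 0.2723]
ee_rot: [2.487, 1.546, 0.444]
force: [-1.1, 0.0, 0.2]
width: 0.505
gripper_force: 0.0
```

```bash
python3 - <<'E'
from h import *
p,r=cur();s=observe();print(np.round(s['joints'],3),p)
T=lambda t,f: down(.01,np.radians(t))*R.from_euler('z',-f)
z=T(20,0).apply([0,0,1]);g=np.array([.607,.209,.128]);pB=g+(.0188-.13)*z
print(rel(p,r,pB,T(20,2.2)))
E
```

```text
[-0.508  0.1    0.071  1.976  0.197  0.755 -1.02 ] [0.54006482 0.13901667 0.27232853]
[0.0681, -0.0187, 0.0477, 0.0012, -0.0017, -1.0981]
```

Call:
jog_arm --motion '[[[0.068, -0.019, 0.01, 0, 0, -1.1, 0], [0.068, -0.019, 0.01, 0, 0, -1.1, 0], [0.068, -0.019, 0.03, 0, 0, -1.1, 0], [0.068, -0.019, 0.048, 0, 0, -1.1, 0], [0.068, -0.019, 0.048, 0, 0, -1.1, 0], [0.068, -0.019, 0.048, 0, 0, -1.1, 0], [0.068, -0.019, 0.048, 0, 0, -1.1, 0], [0.068, -0.019, 0.048, 0, 0, -1.1, 0], [0.068, -0.019, 0.048, 0, 0, -1.1, 0]]]'

```text
clock: 8.55
position: [0.5692, 0.2087, 0.232]
ee_rot: [1.263, 2.522, 0.232]
force: [0.0, 0.3, 0.4]
width: 0.498
gripper_force: 0.0
```

```bash
python3 - <<'E'
from h import *
p,r=cur();s=observe();print(np.round(s['joints'],3),p)
for t in (20,30):
    z=down(.01,np.radians(t)).apply([0,0,1]);g=np.array([.607,.209,.128])
    for b in (.06,0): print(t,rel(p,r,g+(.0188-b)*z,down(.01,np.radians(t))*R.from_euler('z',-np.pi)))
E
```

```text
[-0.443  0.237 -0.126  1.914  0.322  0.713 -0.133] [0.569242   0.20869503 0.2320085 ]
20 [-0.0, -0.0003, 0.0694, 0.0031, 0.0009, -0.9389]
20 [-0.0001, -0.0005, 0.1294, 0.0031, 0.0009, -0.9389]
30 [0.0042, -0.0061, 0.0701, -0.0788, -0.1606, -0.9367]
30 [-0.002, 0.0021, 0.1292, -0.0788, -0.1606, -0.9367]
```

Call:
jog_arm --motion '[[[0, 0, 0, 0.003, 0, -0.939, 0], [0, 0, 0, 0.003, 0, -0.939, 0], [0, 0, 0, 0.003, 0, -0.939, 0], [0, 0, 0, 0.003, 0, -0.939, 0], [0, 0, 0.02, 0.003, 0, -0.939, 0], [0, 0, 0.05, 0.003, 0, -0.939, 0], [0, 0, 0.069, 0.003, 0, -0.939, 0], [0, 0, 0.069, 0.003, 0, -0.939, 0], [0, 0, 0.069, 0.003, 0, -0.939, 0]]]'

```text
clock: 9.3
position: [0.5927, 0.2085, 0.1658]
ee_rot: [-0.008, 2.794, 0.002]
force: [-0.1, -0.4, 0.9]
width: 0.504
gripper_force: 0.0
```

```bash
python3 - <<'E'
from h import *
p,r=cur();s=observe();print(np.round(s['joints'],3),p)
t=20;z=down(.01,np.radians(t)).apply([0,0,1]);g=np.array([.607,.209,.128])
for b in (.06,0): print(t,rel(p,r,g+(.0188-b)*z,down(.01,np.radians(t))*R.from_euler('z',-np.pi)))
S=get_image('scene');t=get_image('top')
cv2.imwrite('pics/pre3.png',np.hstack([cv2.resize(S[100:200,240:340],(400,400)),cv2.resize(t[120:220,140:240],(400,400))])[:,:,::-1])
E
```

```text
[-0.319  0.36  -0.262  1.935  0.482  0.609  0.661] [0.59269299 0.20846808 0.1657984 ]
20 [-0.0005, 0.0004, -0.0008, -0.0011, -0.0015, -0.0039]
20 [-0.0006, 0.0005, 0.0592, -0.0011, -0.0015, -0.0039]
```

View pics/pre3.png

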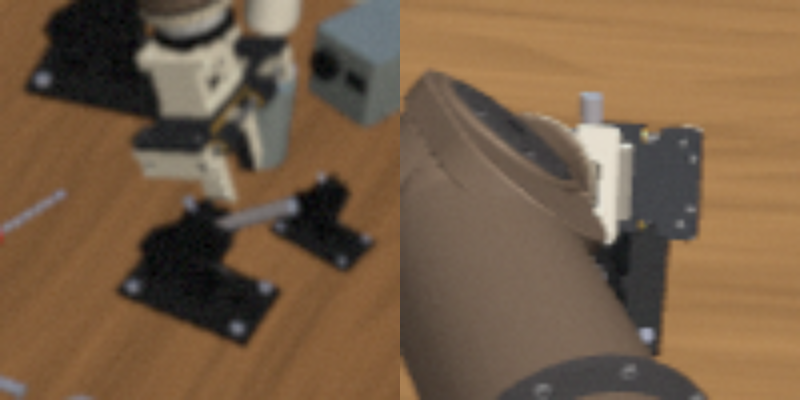

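The gripper now straddles the drill's free shank (scene crop (235,215)), in line with it. Going in and closing.

Call:
jog_arm --motion '[[[0, 0, 0.015, 0, 0, 0, 0], [0, 0, 0.03, 0, 0, 0, 0], [0, 0, 0.045, 0, 0, 0, 0], [0, 0, 0.059, 0, 0, 0, 0], [0, 0, 0.059, 0, 0, 0, 0]]]'

```text
clock: 9.82
position: [0.613, 0.2099, 0.1098]
ee_rot: [-0.005, 2.793, 0.002]
force: [0.6, 0.8, 0.5]
width: 0.502
gripper_force: 0.0
```

Call:
jog_arm --motion '[[[0, 0, 0, 0, 0, 0, 0.4], [0, 0, 0, 0, 0, 0, 0.6], [0, 0, 0, 0, 0, 0, 0.7], [0, 0, 0, 0, 0, 0, 0.8], [0, 0, 0, 0, 0, 0, 1]]]' --force 10

```text
clock: 10.23
position: [0.6133, 0.2111, 0.1123]
ee_rot: [-0.008, 2.79, 0.003]
force: [0.0, -1.4, 1.1]
width: 0.185
gripper_force: 0.9
```

Call:
jog_arm --motion '[[[0, 0, 0, 0, 0, 0, 1], [0, 0, 0, 0, 0, 0, 1], [0, 0, 0, 0, 0, 0, 1]]]' --force 20

```text
clock: 10.48
position: [0.6134, 0.2111, 0.112]
ee_rot: [-0.008, 2.79, 0.003]
force: [-0.6, -0.0, 2.7]
width: 0.164
gripper_force: 20.0
```

Call:
jog_arm --motion '[[[0, 0, 0, 0, 0, 0, 1], [0, 0, 0, 0, 0, 0, 1], [-0.0047, 0, -0.0017, 0, 0, 0, 1], [-0.0094, 0, -0.0034, 0, 0, 0, 1], [-0.0141, 0, -0.0051, 0, 0, 0, 1], [-0.0188, 0, -0.0068, 0, 0, 0, 1]]]' --force 50

```text
clock: 10.98
position: [0.6285, 0.2108, 0.1243]
ee_rot: [-0.008, 2.792, 0.002]
force: [-2.6, 0.5, -0.5]
width: 0.158
gripper_force: 50.0
```

Call:
jog_arm --motion '[[[-0.0094, 0, -0.0034, 0, 0, 0, 1], [-0.0188, 0, -0.0068, 0, 0, 0, 1], [-0.0282, 0, -0.0103, 0, 0, 0, 1], [-0.0376, 0, -0.0137, 0, 0, 0, 1], [-0.047, 0, -0.0171, 0, 0, 0, 1], [-0.0564, 0, -0.0205, 0, 0, 0, 1]]]'

```text
clock: 11.48
position: [0.6755, 0.211, 0.1638]
ee_rot: [-0.008, 2.791, 0.003]
force: [-0.8, 0.5, -1.6]
width: 0.164
gripper_force: 50.0
```

Call:
jog_arm --motion '[[[-0.0094, 0, -0.0034, 0, 0, 0, 1], [-0.0188, 0, -0.0068, 0, 0, 0, 1], [-0.0282, 0, -0.0103, 0, 0, 0, 1], [-0.0376, 0, -0.0137, 0, 0, 0, 1], [-0.047, 0, -0.0171, 0, 0, 0, 1], [-0.0564, 0, -0.0205, 0, 0, 0, 1], [-0.0658, 0, -0.0239, 0, 0, 0, 1], [-0.0752, 0, -0.0274, 0, 0, 0, 1], [-0.0752, 0, -0.0274, 0, 0, 0, 1]]]'

```text
clock: 12.23
position: [0.7381, 0.2112, 0.2165]
ee_rot: [-0.006, 2.788, 0.004]
force: [-0.2, -0.4, -1.8]
width: 0.16
gripper_force: 50.0
```

```bash
python3 - <<'E'
from h import *
p,r=cur();s=observe();print(np.round(s['joints'],3),p,s['force'],s['width'])
for t in (-20,):
    for q in ((.66,.2,.36),): print(rel(p,r,np.array(q),down(.01,np.radians(t))*R.from_euler('z',-np.pi)))
for n in ('top','scene'):
    get_image(n)
    for d in silhouettes('drill',n)[:4]: print(n,d['p'],d['pixel'],d['mask'].sum())
print(proj('top',p),proj('scene',p))
E
```

```text
[-0.221  0.515 -0.293  1.542  0.407  0.816  0.882] [0.73813181 0.21118425 0.21654677] [-0.24970888 -0.43728601 -1.82272886] 0.16006682174382605
[0.0237, -0.0105, -0.1617, 0.0019, 0.7027, -0.0052]
top 0.27 [325.5, 172.2] 4008
scene 0.66 [325.2, 149.3] 111
[[187.21382332 107.34679329]] [[336.40040486 148.29569864]]
```

Call:
jog_arm --motion '[[[-0.01, 0, -0.028, 0, 0, 0, 1], [-0.02, 0, -0.056, 0, 0, 0, 1], [-0.03, 0, -0.084, 0, 0, 0, 1], [-0.035, 0, -0.1, 0, 0.1, 0, 1], [-0.01, -0.005, -0.13, 0, 0.2, 0, 1], [0.01, -0.01, -0.15, 0, 0.3, 0, 1], [0.024, -0.0105, -0.162, 0, 0.4, 0, 1], [0.024, -0.0105, -0.162, 0, 0.5, 0, 1], [0.024, -0.0105, -0.162, 0, 0.6, 0, 1], [0.024, -0.0105, -0.162, 0.002, 0.703, -0.005, 1]]]'

```text
clock: 13.27
position: [0.6573, 0.2001, 0.36]
ee_rot: [0.015, -2.787, 0.004]
force: [1.9, 0.4, -2.3]
width: 0.162
gripper_force: 50.0
```

Call:
jog_arm --motion '[[[0, 0, 0, 0, 0, 0, 1], [0, 0, 0, 0, 0, 0, 1], [0, 0, 0, 0, 0, 0, 1], [0, 0, 0, 0, 0, 0, 1]]]'

```text
clock: 13.6
position: [0.6569, 0.2007, 0.3602]
ee_rot: [0.016, -2.791, 0.004]
force: [-0.1, 0.1, -2.0]
width: 0.16
gripper_force: 50.0
```

```bash
python3 - <<'E'
from h import *
p,r=cur();s=observe();print(np.round(s['joints'],3),p,s['ee_rot'],s['force'],s['width'])
g=r.apply([0,0,-.0188])+p;print('grasp',g)
for a in (-10,0,10):
  d=np.array([np.cos(np.radians(a)),0,np.sin(np.radians(a))]);print(a,proj('scene',[g+.055*d,g-.13*d]).round(1).tolist(),proj('top',[g+.055*d,g-.13*d]).round(1).tolist())
for n in ('top','scene'):
    I=get_image(n)
    for q in('drill','cover'):
      for d in silhouettes(q,n)[:4]:
        m=d['mask'];ys,xs=np.nonzero(m);v=np.linalg.svd(np.c_[xs,ys]-[xs.mean(),ys.mean()],full_matrices=0)[2][0]
        print(n,q,round(d['p'],2),np.round(d['pixel']),m.sum(),xs.min(),xs.max(),ys.min(),ys.max(),v.round(3))
    cv2.imwrite(f'pics/end_{n}.png',I[:,:,::-1])
E
```

```text
[-0.204  0.772 -0.328  0.729  0.078  1.984  1.123] [0.65685996 0.20069346 0.36015952] [ 0.01612346 -2.79142686  0.00374936] [-0.12454767  0.12383741 -2.02313696] 0.1600794999069858
grasp [0.6633081  0.20077968 0.37781891]
-10 [[336.6, 113.5], [288.2, 89.4]] [[180.9, 89.5], [170.2, 156.2]]
0 [[337.3, 111.2], [287.3, 94.8]] [[180.2, 87.4], [172.0, 159.9]]
10 [[337.5, 108.7], [287.4, 100.5]] [[179.5, 85.9], [173.9, 161.9]]
top drill 0.74 [174. 142.] 190 172 179 122 159 [-0.075  0.997]
top cover 0.69 [329. 173.] 3438 294 359 141 206 [0.592 0.806]
scene drill 0.63 [302.  99.] 120 288 338 95 113 [0.955 0.297]
scene drill 0.45 [204. 205.] 211 188 216 189 222 [-0.597  0.802]
scene cover 0.48 [303. 102.] 64 291 338 97 112 [0.956 0.293]
```

```bash
python3 -c "
from cell import *
s=observe();print(s['clock'],s['dq'].round(3),s['gripper_force']);print(sign_off())"
```

```text
13.9 [-0.001  0.011  0.    -0.002 -0.004  0.001 -0.001] 49.992108810693026
the job is handed in; nothing more can be done
None
```

I pressed the cover shut past its catch, then drew the drill bit out lengthwise. The gripper holds it level to within about 2° and still, 0.38 m above the bench. I handed the job in at 13.9 s, and the result of the judging was not shown.

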